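# Release the sprung kettle lid and catch it before it flies open

### The arm

A 6-joint arm with a two-finger parallel gripper is mounted at the origin on a cart in front of the work surface, level with it; the furniture and walls round the work are solid. World frame = base frame: x ahead of the robot, y to its left, z up, the work surface at z = 0. Lengths are in mm, angles in rad, forces in N, time in s.
With the tool pointing down it reaches from about 400 to 925 mm from the base axis. Payload 12.5 kg.
Tool frame: the origin (TCP) lies on the mounting face of the last link; the fingertips stand 190 mm ahead of it and the grasp point (between the pads) lies 171 mm ahead of it; z points along the fingers, y is the line along which they close (so a half turn about z gives the same grasp; the last joint's range is limited). The gripper opens to 95 mm and grips with 3 to 60 N. Pads are 20 mm wide; open, the fingers measure 119 mm over their backs; the gripper's body (75 mm by 180 mm) begins 59 mm behind the grasp point.
Start: joints at [-1.211, 0.491, 1.559, -0, 1.092, -0.106], TCP at [280.729, -558.405, 404.761] pointing down, gripper open.
Joint ranges: [-3.1, 3.1], [-0.84, 2.19], [0.05, 2.79], [-1.13, 4.28], [0.06, 2.93], [-2.69, 2.69]. Speed limits (rad/s): [2.22, 2.22, 2.79, 3.14, 3.14, 3.14].

### API

Orientations are given as [roll, pitch, yaw] about the fixed x, y, z axes, in that order (R = Rz(yaw) Ry(pitch) Rx(roll)).
In Python, from cell import env gives the robot as it stands.
- The arm moves only by the tool carry_out, never from a script. Its argument "series" is a list of rows, each a list of 5 numbers: the shift along the tool's x, y, z in m, then the turn about the tool's z in degrees, then the opening, from 0 (shut) to 1 (fully open). A call has 1 to 20 rows; each row is the pose to reach, as a shift and turn from the pose commanded when the call began, along the tool's axes at that moment; what a row does not reach only later rows make up. A row lasts 1/8 s, in which the tool goes at most 62.5 mm and 10.7 degrees, less where a joint would pass 70% of its speed; a pose out of reach is approached as far as the arm can. A call with a gripper value outside its range is refused whole. The fingers move at their own pace and stop on an object; the grip force is fixed at half the most. Time passes only in rows, so rows that repeat a pose let the fingers close. It gives the time, the measured TCP pose, the force, the opening and the grip force at its end, in the units of the state.
- env.state(): the state, without advancing time (a new reading comes with each control period).
- env.read_camera(name): name is "side" or "top" or "wrist"; returns (picture, depth): 400x640x3 uint8, red, green, blue; 400x640 float32, mm along the optical axis (not along the pixel's ray), 0 where there is no reading.
- env.get_calibration(name): a dict with "intrinsics" (3x3 intrinsics, pixels), "cam_to_world" (4x4, takes a point from camera to world coordinates); the wrist camera has in their place "T_tool_cam" (4x4, takes a point from camera to tool coordinates, whose origin is the TCP and whose axes are the flange's). Camera axes: x right, y up, looking along -z (the intrinsics and any distortion apply to the point x, -y, -z); pixel columns grow to the right and rows downward; lengths in mm; the calibration is good to about 2 mm. A picture is of the moment at which its call begins: read the wrist's pose just before it. get_calibration takes no time and is no camera call.
- env.job_done(): hands the job in; it is judged then, once.
The state is a dict: "t": time; "joints": joint angles; "qvel": joint speeds; "tau": joint torques, N m; "eef_pos": TCP position; "tcp_rot": TCP orientation; "ft_force": force on the tool from outside, world axes, zero at the start; "moment": the same for the moment, N m; "opening": opening from 0.0 (shut) to 1.0 (fully open); "grip_force": force on a finger pad.
Only numpy, scipy, OpenCV 4.12 (cv2) and the standard library are available. Lean on these libraries where they do the work, as an engineer would, in place of code of your own. Each camera call takes 0.05 s, during which the arm holds its last target. There are 200 camera calls.

### The job

Open the electric kettle for topping up: with one finger press the round release button on top of its handle, and catch the sprung lid on the other finger as it pops, holding it there only slightly open for a moment. Then let the lid rise slowly against the finger until it stands fully open, and move away. Do not let the lid fly up, and do not grip, lift, tip or shift the kettle or disturb the tea things round it.

Things in the scene. Friction and masses are not known exactly. Their poses are not given: they have to be found in the camera images.
- kettle: Cordless electric kettle, grey metal body, black handle and black lid, about 1.5 kg with some water left in it, standing loose on the worktop; body about 155 mm across, rim 206 mm high. Origin on its underside, 29 mm from the body's axis towards the handle; +y points to the spout, -y to the handle (one black loop, 38 mm wide, from 20 to 110 mm on the -y side, crest 220 mm high), +z up, +x along the lid's hinge pin.
- button_top (a point): Centre of the top of the release button: a round steel button 23 mm across in a black collar 33 mm across, on the crest of the handle 28 mm behind the lid's hinge. It stands 8 mm proud of the collar, 12 mm higher than the middle of the lid (6 mm when fully pressed). The flat light-grey square on the lid is not a button.
- release_button (a joint): Button travel in m: 0 up, 0.006 fully down. It is pressed straight down and springs back: 2 N starts it, 5 N holds it fully down; the lid is let go when it is 4 to 5 mm down.
- kettle_lid (a joint): Lid angle in rad: 0 shut, 1.40 fully open (near upright, leaning against its stop). Once let go, a spring of 0.12 N m (about 1.2 N on a finger 65 mm from the hinge, the 0.1 kg lid's weight allowed for), weakening to 0.04 N m when open, throws it fully open in about a quarter of a second unless held back; it stays open by itself.
- lid_hinge (a point): Middle of the lid's hinge pin, at the handle end of the lid, 211 mm above the worktop. The pin is level and lies along the kettle's x; the lid swings up about it and towards the handle.
- lid_top (a point): Point on the top face of the black lid (a slightly domed disc 105 mm across, edge 9 mm below its middle), on the kettle's centre line, 69 mm from the hinge pin and 97 mm from the button's centre; shut, it lies 220 mm above the worktop. The top face lies 9 to 10 mm beyond the hinge pin, at right angles to the lid; the lid's far edge is 101 mm from the pin.
- mug_blue: White mug, 86 mm across and 101 mm high, loose. Bystander; origin at the centre of its underside.
- tea_box: Green card tea box, 66 x 128 x 82 mm, loose. Bystander; origin at the centre of its underside.
- teaspoon: Steel teaspoon, 132 mm long, lying loose on the worktop. Bystander; origin at the middle of its underside.
- lemon: Yellow lemon, 70 x 50 x 50 mm, loose. Bystander; origin at its underside.
Things that resemble listed ones, but are neither listed nor needed, are in the scene too. There is more than one size of the kettle; the one meant has the size given above.

How it is judged:
By the outcome, as a careful person would: the job done as asked, in the order asked, and still so for the second after the job is handed in, with the robot touching nothing.
It also fails if it takes over 42 s, if anything falls off the work surface, if the arm or the gripper's body presses on something with over 40 N, if the wrist force passes 120 N, or if a joint passes its speed limit or range.

## Working session

There is one attempt and no reset: what is moved stays moved. The work goes in short steps, Python scripts to look and compute and a tool call to move; the robot and the scene stay as the last step left them, time stands still between calls to the robot, and variables do not carry over. Pictures are saved under pics/ and viewed, at most 10 in all, crops included, and the job is handed in when it is done.

Besides the shell and the picture viewer there is one more tool, called after "Emit:" as name(argument=value, ...) on one line, values as JSON. carry_out: Moves the arm, as the interface text tells. Its arguments: {"type":"object","properties":{"series":{"type":"array","items":{"type":"array","items":{"type":"number"}}}},"required":["series"]}

```bash
ls; mkdir -p pics
python3 - <<'E'
from cell import env
import cv2,numpy as np
s=env.state();print(s)
for n in("side","top"):
    p,d=env.read_camera(n);cv2.imwrite(f"pics/{n}0.png",p[:,:,::-1]);np.savez(f"{n}0.npz",p=p,d=d)
    c=env.get_calibration(n);print(n,{k:np.round(v,4).tolist() if not isinstance(v,str) else v for k,v in c.items()})
print(env.get_calibration("wrist"))
E
```

```text
pics
{'t': 0.0, 'joints': array([-1.21057586e+00,  4.91537674e-01,  1.55947080e+00, -1.51234484e-05,
        1.09168272e+00, -1.05613039e-01]), 'qvel': array([-2.23722302e-04, -2.41119421e-05,  2.85610279e-04,  6.19789944e-04,
        1.05792903e-03, -1.33772649e-04]), 'tau': array([ 5.25025716e-04, -6.12639713e+01, -2.58182842e+01,  6.92993123e-02,
        4.80543450e-02, -1.17344844e-04]), 'eef_pos': array([ 280.7266422 , -558.35834382,  404.16787712]), 'tcp_rot': array([-3.14049882e+00, -1.02466200e-04,  4.65840429e-01]), 'ft_force': array([-0.13301972,  0.72046141, -1.0786951 ]), 'moment': array([ 0.05379174, -0.04964754,  0.00975805]), 'grip_force': 0.0, 'opening': 1.004968817557559}
side {'intrinsics': [[454.2435, 0.0, 320.9148], [0.0, 454.2435, 195.9782], [0.0, 0.0, 1.0]], 'cam_to_world': [[0.9967, 0.0388, -0.0716, 530.1136], [-0.0813, 0.4368, -0.8959, -853.6052], [-0.0035, 0.8987, 0.4385, 582.1857], [0.0, 0.0, 0.0, 1.0]]}
top {'intrinsics': [[374.8561, 0.0, 318.8902], [0.0, 374.8561, 198.7628], [0.0, 0.0, 1.0]], 'cam_to_world': [[0.0045, 0.9901, -0.1404, 475.1228], [-0.9998, 0.0016, -0.0204, 37.2519], [-0.0199, 0.1405, 0.9899, 999.4854], [0.0, 0.0, 0.0, 1.0]]}
{'intrinsics': array([[307.18958985,   0.        , 318.13182169],
       [  0.        , 307.18958985, 199.87902002],
       [  0.        ,   0.        ,   1.        ]]), 'T_tool_cam': array([[ 9.18043591e-07,  9.61398634e-01,  2.75159349e-01,
         7.87821252e+01],
       [ 9.99998825e-01,  4.20862571e-04, -1.47381779e-03,
         8.32737816e-02],
       [-1.53273068e-03,  2.75159027e-01, -9.61397504e-01,
         1.92603819e+01],
       [ 0.00000000e+00,  0.00000000e+00,  0.00000000e+00,
         1.00000000e+00]])}
```

View pics/side0.png

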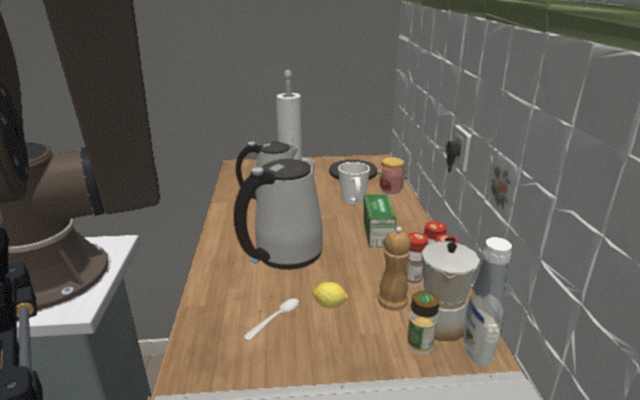

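View pics/top0.png

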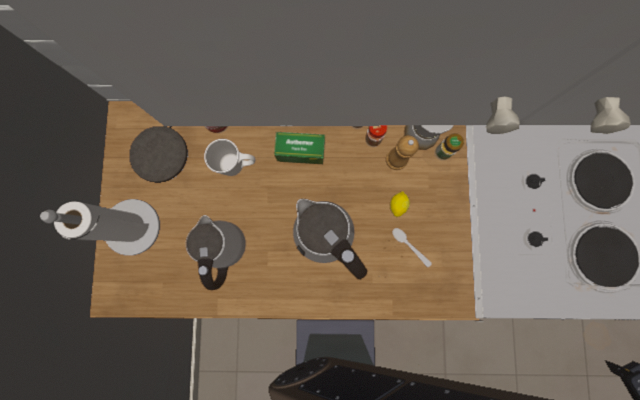

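The side view shows two kettles. The large one is at about (288,215), with its handle on the left and its button near (262,170). In the top view the large kettle's lid is near (323,228), its button near (348,256) and its spout at (305,207). The smaller decoy is at (207,243).

```bash
cat > h.py <<'E'
import numpy as np,cv2
from scipy.spatial.transform import Rotation as R
def T(s):
    M=np.eye(4);M[:3,:3]=R.from_euler('xyz',s['tcp_rot']).as_matrix();M[:3,3]=s['eef_pos'];return M
def ray(c,u,v,C2W=None):
    K=c['intrinsics'];M=c['cam_to_world'] if C2W is None else C2W
    d=np.stack([(np.asarray(u,float)-K[0,2])/K[0,0],-(np.asarray(v,float)-K[1,2])/K[1,1],-np.ones(np.shape(u))],-1)
    return M[:3,3],d@M[:3,:3].T
def onz(c,u,v,z,M=None):
    o,d=ray(c,u,v,M);return o+d*((z-o[2])/d[...,2])[...,None]
def cloud(c,D,M=None):
    v,u=np.mgrid[:D.shape[0],:D.shape[1]];o,d=ray(c,u,v,M);return o+d*D[...,None]
E
python3 - <<'E'
from cell import env
from h import *
for n,r in(("top",(285,190,380,290)),("side",(225,150,330,270))):
    z=np.load(n+"0.npz");c=env.get_calibration(n);P=cloud(c,z['d']);x0,y0,x1,y1=r
    im=z['p'][y0:y1,x0:x1,::-1];cv2.imwrite(f"pics/{n}c.png",cv2.resize(im,None,fx=5,fy=5,interpolation=cv2.INTER_CUBIC))
    q=P[y0:y1,x0:x1].reshape(-1,3)
    for lo,hi in((212,223),(224,240)):
        k=q[(q[:,2]>lo)&(q[:,2]<hi)];print(n,lo,len(k),k.mean(0) if len(k) else 0,np.ptp(k,0) if len(k) else 0)
c=env.get_calibration("top");print(onz(c,np.array([348,332,323,305]),np.array([256,240,228,207]),232))
E
```

```text
top 212 2125 [518.67634327  40.48584678 218.19255266] [135.16503166 127.25921948  10.96641351]
top 224 170 [474.36468891   1.24126239 229.79293801] [91.82320471 90.24616732 11.6339109 ]
side 212 880 [517.00965631  20.86261247 218.4608724 ] [135.79409914 121.47011762  10.95749849]
side 224 121 [473.86848298  -6.00114397 229.18363384] [64.22945643 59.2887643  10.73279441]
[[467.23485341  -6.33355232 232.        ]
 [499.27477986  25.97809391 232.        ]
 [523.61210963  44.36536793 232.        ]
 [566.78000809  81.63336583 232.        ]]
```

View pics/topc.png

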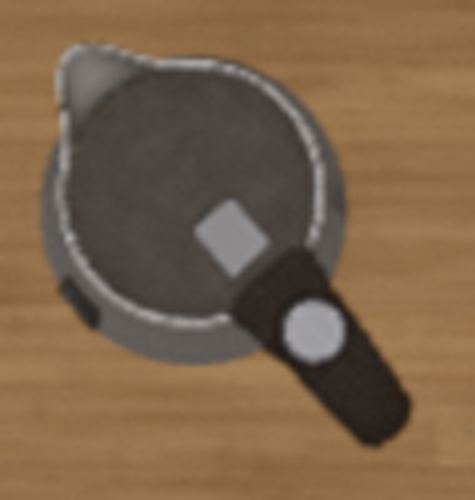

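The crop shows the button at crop (314,331), which is full-frame (347.4,255.8). The lid ring is centred near crop (193,192), full-frame (323.2,228). The spout is at the upper left and the handle at the lower right.

Run:
```python
from cell import env
from h import *
c=env.get_calibration("top");z=np.load("top0.npz");p=z['p'].astype(int);hsv=cv2.cvtColor(z['p'],cv2.COLOR_RGB2HSV)
P=cloud(c,z['d'])
sub=np.s_[235:290,330:380]
m=np.zeros(p.shape[:2],np.uint8);m[246:266,338:358]=p[246:266,338:358].min(2)>110
n,l,st,ce=cv2.connectedComponentsWithStats(m);i=1+np.argmax(st[1:,4]);print("button px",ce[i],st[i]);b=onz(c,*ce[i],232.);print(b)
print("depth z of button",np.median(P[l==i],0))
lid=onz(c,323.2-.0,228.,208.);print(lid,np.hypot(*(lid-b)[:2]),"want 76.5",np.degrees(np.arctan2(*(lid-b)[1::-1])))
# handle dark pixels beyond: axis
h=np.zeros_like(m);h[sub]=(p[sub].max(2)<75);n,l,st,ce=cv2.connectedComponentsWithStats(h);i=1+np.argmax(st[1:,4]);print(st[i])
q=P[l==i];print(q[:,2].min(),q[:,2].max());q=q[q[:,2]>150][:,:2];vx,vy,x,y=cv2.fitLine(q.astype(np.float32),cv2.DIST_HUBER,0,.01,.01).ravel();print(x,y,np.degrees(np.arctan2(vy,vx)))
# body silhouette: cloud points of rim
k=P[195:270,285:370].reshape(-1,3);k=k[(k[:,2]>195)&(k[:,2]<222)&(k[:,0]>490)];print(k.min(0),k.max(0))
# side button
s=env.get_calibration("side");zs=np.load("side0.npz");Ps=cloud(s,zs['d']);bp=np.r_[b,1];q=np.linalg.inv(s['cam_to_world'])@bp;K=s['intrinsics'];uv=(K[0,0]*q[0]/-q[2]+K[0,2],-K[1,1]*q[1]/-q[2]+K[1,2]);print("side proj",uv,Ps[int(uv[1]),int(uv[0])])
```

```text
button px [347.45454545 255.59090909] [342 250  12  12 110]
[468.04737569  -5.2375172  232.        ]
depth z of button [468.23846215  -4.31417675 232.75541796]
[525.12977132  44.16598713 208.        ] 75.49242433052852 want 76.5 40.87543697653114
[330 235  37  44 597]
123.55752594280818 999.4853607063527
459.59802 -11.415037 39.93595
[491.29854951 -10.83259135 195.04557816] [587.38743066 102.60083774 221.98684985]
side proj (np.float64(256.14053071524404), np.float64(169.2655035070016)) [468.03227426  -8.31320051 233.85108185]
```

View pics/sidec.png

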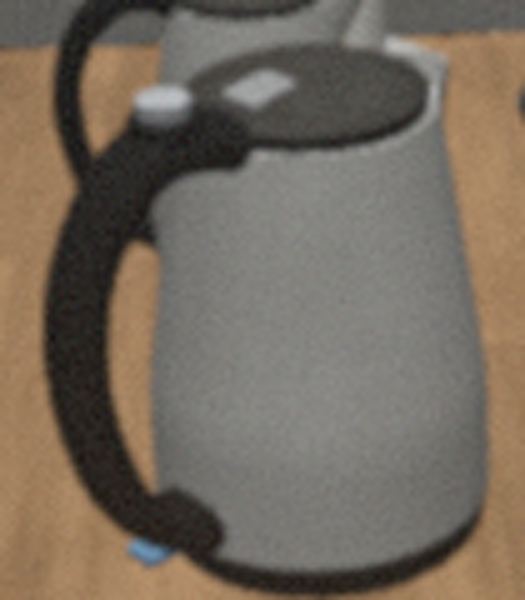

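The side crop shows the button at crop (163,103), full-frame (257,170), within 3 mm of the projected point. The depth height of 232.8 agrees with the given 232. The kettle's +y heading is about 40.6°. I'll move above it now.

Emit:
carry_out(series=[[0,0,-0.06,0,0.895],[0.02,-0.018,-0.115,-5,0.895],[0.053,-0.048,-0.115,-12,0.895],[0.09,-0.082,-0.115,-20,0.895],[0.13,-0.118,-0.115,-29,0.895],[0.17,-0.155,-0.115,-38,0.895],[0.21,-0.191,-0.115,-47,0.895],[0.25,-0.228,-0.115,-56,0.895],[0.29,-0.264,-0.115,-65,0.895],[0.33,-0.3,-0.115,-74,0.895],[0.37,-0.337,-0.115,-83,0.895],[0.41,-0.373,-0.115,-92,0.895],[0.44,-0.401,-0.115,-99,0.895],[0.463,-0.4215,-0.115,-104,0.895],[0.463,-0.4215,-0.115,-104,0.895],[0.463,-0.4215,-0.115,-104,0.895],[0.463,-0.4215,-0.115,-104,0.895]])

```text
t: 2.22
eef_pos: [504.9, 25.3, 519.7]
tcp_rot: [-3.141, 0.0, 2.279]
ft_force: [0.3, -0.1, -0.0]
opening: 0.894
grip_force: 0.0
```

```bash
cat > w.py <<'E'
from cell import env
from h import *
import sys
s=env.state();p,d=env.read_camera("wrist");c=env.get_calibration("wrist");M=T(s)@c['T_tool_cam']
print({k:np.round(s[k],4).tolist() for k in('t','eef_pos','tcp_rot','ft_force','opening','joints')})
np.savez("w.npz",p=p,d=d,M=M,T=T(s));cv2.imwrite(sys.argv[1],p[:,:,::-1])
E
python3 w.py pics/w1.png
```

```text
{'t': 2.225, 'eef_pos': [504.8552, 25.3401, 519.7443], 'tcp_rot': [-3.1415, 0.0001, 2.2791], 'ft_force': [0.2961, -0.0534, -0.0414], 'opening': 0.8936, 'joints': [-0.0806, 0.2128, 1.6741, -0.0002, 1.2546, -0.7888]}
```

View pics/w1.png

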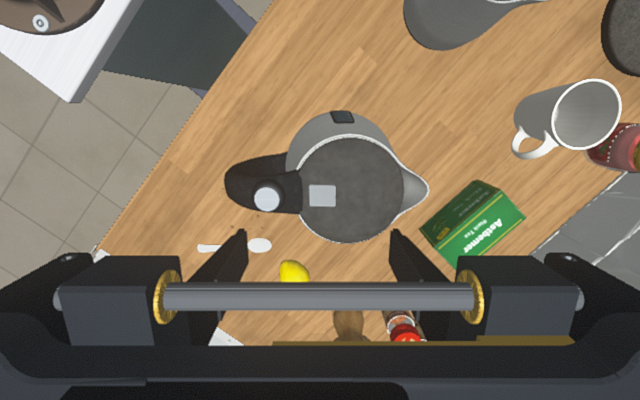

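The wrist view shows the kettle centred, with the button near (267,199), the lid centred near (351,188) and the spout at (425,188). The fingertips are at (243,233) and (397,233).

Run:
```python
from cell import env
from h import *
c=env.get_calibration("wrist");z=np.load("w.npz");p=z['p'].astype(int);M=z['M'];Tt=z['T'];P=cloud(c,z['d'],M)
tool=lambda q:(np.linalg.inv(Tt)@np.r_[q,1])[:3]
def blob(r,f):
    x0,y0,x1,y1=r;m=np.zeros(p.shape[:2],np.uint8);m[y0:y1,x0:x1]=f(p[y0:y1,x0:x1]);n,l,st,ce=cv2.connectedComponentsWithStats(m);i=1+np.argmax(st[1:,4]);return ce[i],st[i],l==i
ce,st,m=blob((245,178,290,220),lambda a:a.min(2)>130);b=onz(c,*ce,232.,M);print("button",ce,st,b,tool(b),"depth",np.median(P[m],0),np.percentile(P[m][:,2],[50,90]))
ce,st,m=blob((300,178,342,212),lambda a:a.min(2)>115);q=onz(c,*ce,220.,M);print("square",ce,st,q,tool(q),tool(np.median(P[m],0)))
# lid rim extents via depth (points 209..222, not handle)
m=np.zeros(p.shape[:2],bool);m[130:246,302:410]=True
m&=(P[...,2]>208)&(P[...,2]<223)
pts=cv2.findContours(m.astype(np.uint8),cv2.RETR_EXTERNAL,cv2.CHAIN_APPROX_NONE)[0];k=max(pts,key=cv2.contourArea);(cx,cy),r=cv2.minEnclosingCircle(k);print(cx,cy,r);q=onz(c,cx,cy,213.,M);print("lid c",q,tool(q))
q=P[m];print("lid cloud",tool(np.array(q.mean(0))))
# handle axis
m=np.zeros(p.shape[:2],bool);m[140:225,220:300]=True;m&=(P[...,2]>150)&(P[...,2]<240)
q=P[m];t=(np.c_[q,np.ones(len(q))]@np.linalg.inv(Tt).T)[:,:3]
for a in range(-110,-20,10):
    k=t[(t[:,1]>=a)&(t[:,1]<a+10)]
    if len(k)>5:print(a+5,np.round(np.percentile(k[:,0],[2,98]),1),np.round(np.median(519.7-k[:,2]),1))
# spout tip
```

```text
button [266.34016393 198.81147541] [254 187  26  25 488] [469.17565033  -3.91821374 232.        ] [  1.02374976 -46.0953718  287.74993983] depth [469.13548733  -3.53465402 233.0302111 ] [233.0302111  233.99160058]
square [321.90756303 195.40504202] [309 184  27  23 595] [507.6861941  28.9719854 220.       ] [  0.95074257   4.55019438 299.7436247 ] [  1.70751593   4.66195577 297.33299728]
349.7904968261719 191.0967559814453 54.93792724609375
lid c [526.64269736  48.36981863 213.        ] [  3.35120189  31.56711103 306.73997805]
lid cloud [  5.85242385  32.02120596 301.1509455 ]
-105 [-1.2 14.6] 164.6
-95 [-8.9 15.7] 182.0
-85 [-11.6  16.4] 198.6
-75 [-13.  17.] 208.7
-65 [-14.2  17.6] 215.6
-55 [-14.2  18.4] 224.8
-45 [-13.2  19.1] 232.5
-35 [-16.   20.5] 223.2
-25 [-17.3  35.6] 217.6
```

Emit:
carry_out(series=[[0.001,0.002,0.03,0,0.895],[0.001,0.002,0.06,0,0.895],[0.001,0.002,0.08,0,0.895],[0.001,0.002,0.09,0,0.895],[0.001,0.002,0.09,0,0.895],[0.001,0.002,0.09,0,0.895]])

```text
t: 3.02
eef_pos: [506.1, 28.0, 430.5]
tcp_rot: [3.141, 0.001, 2.281]
ft_force: [0.0, 1.3, -0.5]
opening: 0.892
grip_force: 0.0
```

```bash
python3 w.py pics/w2.png
python3 - <<'E'
import cv2
a=cv2.imread('pics/w2.png');cv2.imwrite('pics/w2c.png',cv2.resize(a[130:290,180:460],None,fx=2.8,fy=2.8))
E
```

```text
{'t': 3.025, 'eef_pos': [506.0737, 28.0419, 430.5187], 'tcp_rot': [3.1407, 0.001, 2.2806], 'ft_force': [0.0111, 1.2597, -0.4576], 'opening': 0.8922, 'joints': [-0.075, 0.2945, 1.8092, -0.0001, 1.0365, -0.7848]}
```

View pics/w2c.png

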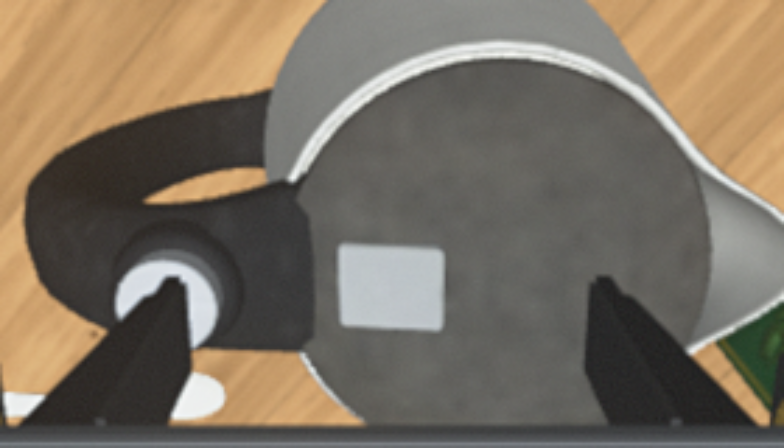

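The fingertip lies over the button at crop (167,305) once parallax is allowed for. The lid finger is over the lid centre line near crop (605,290).

Emit:
carry_out(series=[[0,0,0.003,0,0.895],[0,0,0.006,0,0.895],[0,0,0.008,0,0.895],[0,0,0.009,0,0.895],[0,0,0.01,0,0.895],[0,0,0.01,0,0.895],[0,0,0.01,0,0.895]])

```text
t: 3.95
eef_pos: [505.9, 28.2, 419.7]
tcp_rot: [-3.142, 0.0, 2.281]
ft_force: [-1.5, 0.5, 2.9]
opening: 0.896
grip_force: 1.5
```

Emit:
carry_out(series=[[0,0,0.001,0,0.895],[0,0,0.0015,0,0.895],[0,0,0.002,0,0.895],[0,0,0.0025,0,0.895],[0,0,0.003,0,0.895],[0,0,0.0033,0,0.895],[0,0,0.0033,0,0.895],[0,0,0.0033,0,0.895],[0,0,0.0033,0,0.895]])

```text
t: 5.08
eef_pos: [505.9, 28.2, 416.7]
tcp_rot: [3.141, 0.0, 2.281]
ft_force: [-1.3, -0.4, 7.0]
opening: 0.894
grip_force: 3.5
```

```bash
python3 w.py pics/w3.png
python3 - <<'E'
import cv2
a=cv2.imread('pics/w3.png');cv2.imwrite('pics/w3c.png',cv2.resize(a[130:290,180:460],None,fx=2.8,fy=2.8))
E
```

```text
{'t': 5.075, 'eef_pos': [505.9268, 28.2135, 416.6963], 'tcp_rot': [3.1414, 0.0003, 2.2809], 'ft_force': [-1.2903, -0.3865, 7.0356], 'opening': 0.894, 'joints': [-0.0747, 0.3097, 1.8281, -0.0001, 1.0034, -0.7847]}
```

View pics/w3c.png

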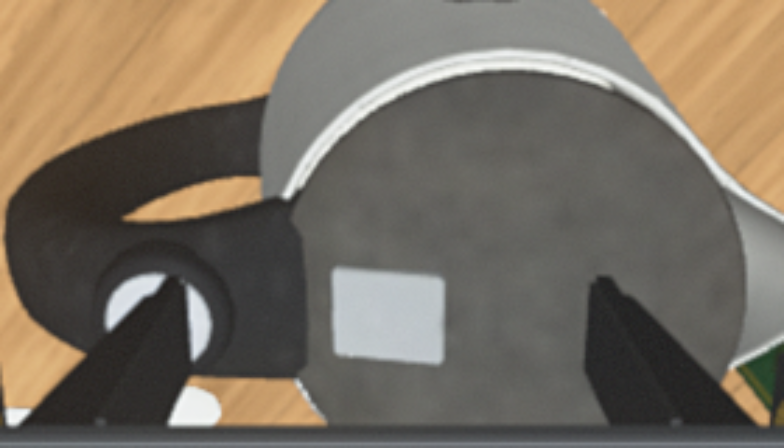

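The lid appears popped: its square is now skewed at crop (388,315), and the force is 7 N, about button plus lid. I'll check the lid angle from depth.

Run:
```python
from cell import env
from h import *
c=env.get_calibration("wrist");z=np.load("w.npz");P=cloud(c,z['d'],z['M'])
q=P[165:225,295:385].reshape(-1,3);t=(np.c_[q,np.ones(len(q))]@np.linalg.inv(z['T']).T)[:,:3];h=z['T'][2,3]-t[:,2]
k=(h>205)&(h<240);print(k.sum(),np.polyfit(t[k,1],h[k],1))
print(np.polyval(np.polyfit(t[k,1],h[k],1),48))
```

```text
5242 [1.81823858e-01 2.18892823e+02]
227.6203682534138
```

Emit:
carry_out(series=[[0,0,0,0,0.895],[0,0,0,0,0.895],[0,0,0,0,0.895],[0,0,0,0,0.895],[0,0,0,0,0.895],[0,0,0,0,0.895],[0,0,0,0,0.895],[0,0,0,0,0.895]])

```text
t: 6.12
eef_pos: [505.9, 28.2, 416.7]
tcp_rot: [3.141, 0.0, 2.281]
ft_force: [-1.5, 1.2, 6.3]
opening: 0.895
grip_force: 3.5
```

Run:
```python
import numpy as np
f=lambda t:np.array([75*np.cos(t)-9.5*np.sin(t),75*np.sin(t)+9.5*np.cos(t)])
for a in(.085,.525,.965):
    print([[0,round(float(d[0])/1e3,4),round(-float(d[1])/1e3,4),0,.895] for d in [f(t)-f(a) for t in a+.022*np.arange(1,21)]])
print(f(1.405)-f(.085), f(1.405))
```

```text
[[0, -0.0004, -0.0016, 0, 0.895], [0, -0.0008, -0.0032, 0, 0.895], [0, -0.0012, -0.0048, 0, 0.895], [0, -0.0017, -0.0064, 0, 0.895], [0, -0.0022, -0.008, 0, 0.895], [0, -0.0027, -0.0096, 0, 0.895], [0, -0.0033, -0.0112, 0, 0.895], [0, -0.0039, -0.0127, 0, 0.895], [0, -0.0046, -0.0142, 0, 0.895], [0, -0.0052, -0.0158, 0, 0.895], [0, -0.0059, -0.0173, 0, 0.895], [0, -0.0067, -0.0187, 0, 0.895], [0, -0.0075, -0.0202, 0, 0.895], [0, -0.0083, -0.0217, 0, 0.895], [0, -0.0091, -0.0231, 0, 0.895], [0, -0.01, -0.0245, 0, 0.895], [0, -0.0109, -0.0259, 0, 0.895], [0, -0.0118, -0.0273, 0, 0.895], [0, -0.0128, -0.0286, 0, 0.895], [0, -0.0138, -0.03, 0, 0.895]]
[[0, -0.001, -0.0013, 0, 0.895], [0, -0.0021, -0.0026, 0, 0.895], [0, -0.0032, -0.0039, 0, 0.895], [0, -0.0043, -0.0051, 0, 0.895], [0, -0.0054, -0.0063, 0, 0.895], [0, -0.0066, -0.0075, 0, 0.895], [0, -0.0077, -0.0087, 0, 0.895], [0, -0.009, -0.0098, 0, 0.895], [0, -0.0102, -0.0109, 0, 0.895], [0, -0.0114, -0.012, 0, 0.895], [0, -0.0127, -0.0131, 0, 0.895], [0, -0.014, -0.0141, 0, 0.895], [0, -0.0154, -0.0151, 0, 0.895], [0, -0.0167, -0.01
[... 221 characters left out ...]
015, -0.0008, 0, 0.895], [0, -0.003, -0.0015, 0, 0.895], [0, -0.0045, -0.0022, 0, 0.895], [0, -0.006, -0.0028, 0, 0.895], [0, -0.0076, -0.0034, 0, 0.895], [0, -0.0091, -0.004, 0, 0.895], [0, -0.0107, -0.0046, 0, 0.895], [0, -0.0123, -0.0051, 0, 0.895], [0, -0.0139, -0.0056, 0, 0.895], [0, -0.0155, -0.006, 0, 0.895], [0, -0.0171, -0.0064, 0, 0.895], [0, -0.0187, -0.0068, 0, 0.895], [0, -0.0203, -0.0071, 0, 0.895], [0, -0.022, -0.0074, 0, 0.895], [0, -0.0236, -0.0077, 0, 0.895], [0, -0.0253, -0.0079, 0, 0.895], [0, -0.0269, -0.0081, 0, 0.895], [0, -0.0286, -0.0083, 0, 0.895], [0, -0.0302, -0.0084, 0, 0.895], [0, -0.0319, -0.0085, 0, 0.895]]
[-70.91459216  59.70637419] [ 3.00810545 75.53940231]
```

Emit:
carry_out(series=[[0,0,-0.001,0,0.895],[0,0,-0.0025,0,0.895],[0,0,-0.004,0,0.895],[0,0,-0.0055,0,0.895],[0,0,-0.007,0,0.895],[0,-0.001,-0.0085,0,0.895],[0,-0.002,-0.01,0,0.895],[0,-0.003,-0.0115,0,0.895],[0,-0.004,-0.013,0,0.895],[0,-0.005,-0.0145,0,0.895],[0,-0.006,-0.016,0,0.895],[0,-0.0067,-0.0175,0,0.895],[0,-0.0075,-0.019,0,0.895],[0,-0.0083,-0.0205,0,0.895],[0,-0.0091,-0.0222,0,0.895],[0,-0.01,-0.024,0,0.895],[0,-0.0109,-0.0257,0,0.895],[0,-0.0118,-0.0272,0,0.895],[0,-0.0128,-0.0286,0,0.895],[0,-0.0138,-0.03,0,0.895]])

```text
t: 8.62
eef_pos: [495.4, 19.2, 446.5]
tcp_rot: [-3.142, 0.0, 2.281]
ft_force: [-0.4, -1.4, -0.2]
opening: 0.894
grip_force: 0.2
```

```bash
python3 w.py pics/w4.png
python3 - <<'E'
from cell import env
from h import *
c=env.get_calibration("wrist");z=np.load("w.npz");P=cloud(c,z['d'],z['M'])
q=P[100:225,240:400].reshape(-1,3);t=(np.c_[q,np.ones(len(q))]@np.linalg.inv(z['T']).T)[:,:3];h=z['T'][2,3]-t[:,2]
k=(h>215)&(h<330)&(abs(t[:,0])<40)
for a in range(-30,80,10):
    m=k&(t[:,1]>=a)&(t[:,1]<a+10);print(a+5,m.sum(),np.round(np.percentile(h[m],[10,50,90]),1) if m.sum() else '')
E
```

```text
{'t': 8.625, 'eef_pos': [495.4488, 19.1681, 446.484], 'tcp_rot': [-3.1415, 0.0, 2.2809], 'ft_force': [-0.3962, -1.4178, -0.2037], 'opening': 0.8938, 'joints': [-0.0946, 0.2615, 1.8106, -0.0001, 1.0695, -0.8047]}
-25 413 [217.  223.4 232. ]
-15 380 [216.1 218.9 220.7]
-5 474 [216.1 218.2 223.2]
5 809 [221.5 227.4 231.9]
15 875 [231.1 235.7 238.9]
25 866 [239.2 242.2 245.3]
35 883 [245.8 248.4 251.1]
45 739 [251.1 253.6 256.3]
55 0 
65 0 
75 0
```

The lid follows the finger at about 0.5 rad. Continuing the rise.

Emit:
carry_out(series=[[0,-0.001,-0.0013,0,0.895],[0,-0.0021,-0.0026,0,0.895],[0,-0.0032,-0.0039,0,0.895],[0,-0.0043,-0.0051,0,0.895],[0,-0.0054,-0.0063,0,0.895],[0,-0.0066,-0.0075,0,0.895],[0,-0.0077,-0.0087,0,0.895],[0,-0.009,-0.0098,0,0.895],[0,-0.0102,-0.0109,0,0.895],[0,-0.0114,-0.012,0,0.895],[0,-0.0127,-0.0131,0,0.895],[0,-0.014,-0.0141,0,0.895],[0,-0.0154,-0.0151,0,0.895],[0,-0.0167,-0.0161,0,0.895],[0,-0.0181,-0.017,0,0.895],[0,-0.0195,-0.0179,0,0.895],[0,-0.0209,-0.0188,0,0.895],[0,-0.0223,-0.0197,0,0.895],[0,-0.0238,-0.0205,0,0.895],[0,-0.0252,-0.0213,0,0.895]])

```text
t: 11.18
eef_pos: [476.3, 2.7, 467.8]
tcp_rot: [-3.142, 0.0, 2.281]
ft_force: [0.3, -0.8, 0.3]
opening: 0.893
grip_force: 0.2
```

Emit:
carry_out(series=[[0,-0.0015,-0.0008,0,0.895],[0,-0.003,-0.0015,0,0.895],[0,-0.0045,-0.0022,0,0.895],[0,-0.006,-0.0028,0,0.895],[0,-0.0076,-0.0034,0,0.895],[0,-0.0091,-0.004,0,0.895],[0,-0.0107,-0.0046,0,0.895],[0,-0.0123,-0.0051,0,0.895],[0,-0.0139,-0.0056,0,0.895],[0,-0.0155,-0.006,0,0.895],[0,-0.0171,-0.0064,0,0.895],[0,-0.0187,-0.0068,0,0.895],[0,-0.0203,-0.0071,0,0.895],[0,-0.022,-0.0074,0,0.895],[0,-0.0236,-0.0077,0,0.895],[0,-0.0253,-0.0079,0,0.895],[0,-0.0269,-0.0081,0,0.895],[0,-0.0286,-0.0083,0,0.895],[0,-0.0302,-0.0084,0,0.895],[0,-0.0319,-0.0085,0,0.895]])

```text
t: 13.68
eef_pos: [452.1, -18.1, 476.2]
tcp_rot: [3.142, 0.0, 2.281]
ft_force: [0.4, -0.1, -0.7]
opening: 0.897
grip_force: 0.0
```

Emit:
carry_out(series=[[0,-0.0015,0,0,0.895],[0,-0.003,0,0,0.895],[0,-0.0045,0,0,0.895],[0,-0.006,0,0,0.895],[0,-0.0075,0,0,0.895],[0,-0.009,0,0,0.895],[0,-0.0105,0,0,0.895],[0,-0.012,0,0,0.895],[0,-0.0135,0,0,0.895],[0,-0.015,0,0,0.895],[0,-0.018,0,0,0.895],[0,-0.022,0,0,0.895],[0,-0.022,0,0,0.895]])

```text
t: 15.3
eef_pos: [435.3, -32.5, 476.3]
tcp_rot: [3.142, 0.0, 2.281]
ft_force: [-0.5, 0.3, 0.2]
opening: 0.893
grip_force: 0.0
```

Run:
```python
from cell import env
import cv2,numpy as np
p,_=env.read_camera("side");q,_=env.read_camera("top")
f=lambda a,r:cv2.resize(a[r[1]:r[3],r[0]:r[2],::-1],(390,400),interpolation=cv2.INTER_CUBIC)
cv2.imwrite("pics/s5.png",np.hstack([f(p,(200,80,395,280)),f(q,(250,150,445,350))]));print(env.state()['ft_force'])
```

```text
[ 0.30512684 -0.87310451  0.01069175]
```

View pics/s5.png

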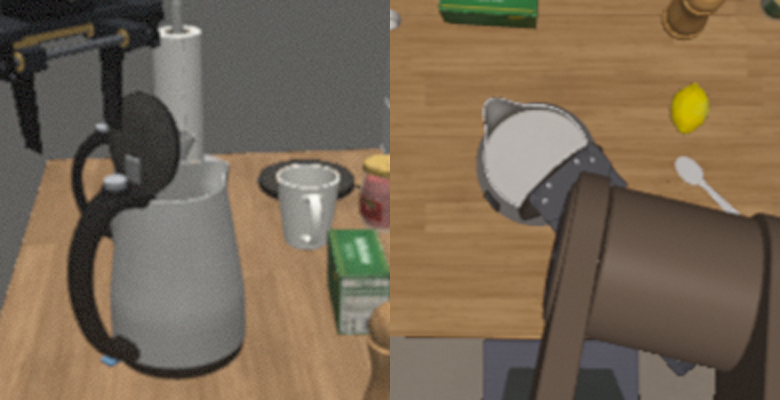

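The lid stands nearly upright at (145,145) and the finger is clear of it. The kettle and the tea things are where they were. Now I'll back away upward.

Emit:
carry_out(series=[[0,-0.006,-0.005,0,0.895],[0,-0.012,-0.02,0,0.895],[0,-0.015,-0.045,0,0.895],[0,-0.015,-0.075,0,0.895],[0,-0.015,-0.1,0,0.895],[0,-0.015,-0.12,0,0.895],[0,-0.015,-0.12,0,0.895],[0,-0.015,-0.12,0,0.895],[0,-0.015,-0.12,0,0.895]])

```text
t: 16.52
eef_pos: [424.1, -42.2, 595.4]
tcp_rot: [-3.141, -0.001, 2.281]
ft_force: [0.4, -0.3, -0.4]
opening: 0.896
grip_force: 0.0
```

```bash
python3 w.py pics/w6.png
python3 - <<'E'
from cell import env
from h import *
# side-view lid: dark points above z 235 near kettle, angle in kettle frame
c=env.get_calibration("side");p,d=env.read_camera("side");P=cloud(c,d);u=np.array([.758,.652]);b=np.array([469,-4.])
rel=P[...,:2]-b;y=rel@u-28;x=rel@np.array([.652,-.758])
m=(abs(y)<60)&(abs(x)<60)&(P[...,2]>225)&(P[...,2]<330)
print(m.sum(),P[m][:,2].max());k=np.polyfit(P[m][:,2],y[m],1);print(np.median(y[m]),90-np.degrees(np.arctan(k[0])))
E
```

```text
{'t': 16.525, 'eef_pos': [424.1459, -42.1863, 595.4279], 'tcp_rot': [-3.1407, -0.0011, 2.2809], 'ft_force': [0.3652, -0.3024, -0.3829], 'opening': 0.8955, 'joints': [-0.2543, 0.0371, 1.6884, -0.0001, 1.4175, -0.9644]}
1465 312.0001172569608
2.370355773378236 72.02751881875567
```

```bash
python3 -c "
from cell import env
print(env.job_done())"
```

```text
the job is handed in; nothing more can be done
None
```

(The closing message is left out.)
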